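# Hold the treat chest's lock open

## Task

Unlock the treat chest for a colleague: swing the yellow guard off the keyhole until it clicks into its end stop, then take the red-headed key from its wooden rest, push it fully home in the lock (wiggle it past the sticky pins) and only then turn it a quarter turn clockwise. The lock springs back, so keep gripping the key and finish while still holding it turned fully open, without disturbing the blue key, the jar or the bowl.

Things in the scene. Friction and masses are not known exactly. Their poses are not given: they have to be found in the camera images.
- chest: Fixed pine treat chest, clear lid, with a grey lock housing on its robot side. Origin on the counter straight below the keyhole; z up, x from keyhole to chest. In its frame the housing spans x -45 to 50, y -60 to 110 mm, top 90 mm high; the chest x 52 to 260, y -130 to 130, 118 mm high. A brass bolt (9 mm high, x 30 to 52) on the housing draws back as the lock turns.
- keyway (a point): Keyhole centre, level with the top of the steel ring round it (48 mm across, opening 26 mm, top 93 mm above the counter). Axes as the chest's. The key goes straight down here until its head rests on the ring. The yellow guard covers it at the start.
- slot (a point): Centre of the slot's mouth in the brass cylinder face, 3 mm below keyway; turns with the lock. Slot 14 (x) x 7 mm (y), 2.5 mm chamfer, long side along the chest's x at rest, deeper than the blade. Two sprung pins, 10 and 18 mm down, press on the blade's flat sides: a downward push of about 8 to 18 N passes them; rocking the key a few degrees about the vertical helps.
- plug (a joint): Angle of the lock cylinder, rad: 0 at rest, grows clockwise seen from above, stops at 1.57 (quarter turn, fully open). A spring turns it back: 0.02 N m at rest, 0.09 fully open, when let go. The blade has about 0.2 rad of rotary play in the slot, so the key itself must turn about 1.75 to 1.8 rad.
- guard (a joint): Angle of the yellow guard arm, rad: 0 to 0.2 at the start, its cap over the keyhole; grows clockwise seen from above (the cap swings to the robot side of the housing), stops at 1.9. It swings freely to about 1.5, where a sprung plunger resists (a few N at the post); past about 1.77 it snaps on to the stop and stays there.
- guard_post (a point): On the axis of the guard's upright black post (14 mm diameter, 34 mm tall, on the 38 mm yellow cap, whose top is 100 mm above the counter). This point is 122 mm above the counter, 12 mm below the post's top; it moves with the guard, 55 mm from its pivot.
- guard_pivot (a point): Upright hinge axis of the guard, 55 mm from the keyhole along the chest's +y, 100 mm above the counter. Pivot boss 22 mm across, 102 mm high; arm 18 mm wide.
- key_red: The key to use: red head 28 (x) x 12 (y) x 42 mm tall with black inlay, on a steel blade 12 (x) x 5 (y) mm, 30 mm long, rounded end. 40 g. Origin at the blade's lower tip, z up the key; the head spans z 30 to 72 mm. Stands upright in the rest, head on the rest's top. Fully home in the lock, its tip is 30 mm below keyway. Fits either way round.
- key_blue: Same key with a blue head, for another lock: leave it in the rest. Origin at the blade's tip, z up.
- rack: Fixed dark wooden key rest, 55 x 150 mm, 45 mm high, origin under its centre. Two slots, 38 mm either side of centre along its y, one key in each, blades' wide side along y (the heads' flat faces look along its x); which key is where varies.
- jar: Bystander: treat jar with green cap, 72 mm diameter, 120 mm tall, origin under its centre.
- bowl: Bystander: blue ceramic dog bowl, 120 mm across, 50 mm high, origin under its centre.

How it is judged:
By the outcome, as a careful person would: the job done as asked, in the order asked, and still so for the second after the job is handed in, while the arm keeps its last pose, push and grip.
It also fails if it takes over 67 s, if anything falls off the work surface, if the arm or the gripper's body presses on something with over 40 N, if the wrist force passes 120 N, or if a joint passes its speed limit or range.

## Robot

A 6-joint arm with a two-finger parallel gripper is mounted at the origin on the work surface. World frame = base frame: x ahead of the robot, y to its left, z up, the work surface at z = 0. Lengths are in m, angles in rad, forces in N, time in s.
With the tool pointing down it reaches from about 0.35 to 0.95 m from the base axis. Payload 17.4 kg.
Tool frame: the origin (TCP) lies at the very end of the fingers, on their centre line; the grasp point (between the pads) lies 19 mm behind it; z points along the fingers, y is the line along which they close (so a half turn about z gives the same grasp; the last joint's range is limited). The gripper opens to 93 mm and grips with 3 to 60 N. Pads are 15 mm wide; open, the fingers measure 128 mm over their backs; the gripper's body (75 mm by 188 mm) begins 65 mm behind the grasp point.
Start: joints at [-1.231, 0.116, 1.442, -0, 1.584, -0.038], TCP at [0.249, -0.627, 0.219] pointing down, gripper open.
Joint ranges: [-2.83, 2.83], [-0.83, 2.19], [0.07, 2.5], [-1.14, 4.28], [0.01, 3], [-2.97, 2.97]. Speed limits (rad/s): [1.89, 1.89, 2.22, 3.14, 3.14, 3.14].

## Interface

Orientations are given as a unit quaternion [w, x, y, z].
In Python, from cell import get_state, capture, finish_job, look_for, outline_of gives the robot as it stands.
- The arm moves only by the tool arm_command, never from a script. Its argument "steps" is a list that holds one entry, the list of rows, each a list of 7 numbers: the turn, a rotation vector about the tool's x, y, z in fractions of the full range, 1 being 2 rad, then the shift along the tool's x, y, z in parts of the range, where 1.0 means 500 mm, then the opening, from 0 (shut) to 1 (fully open). A call has exactly 8 rows; each row is the pose to reach, as a shift and turn from the pose commanded when the call began, along the tool's axes at that moment; what a row does not reach only later rows make up. A row lasts 1/10 s, in which the tool goes at most 50 mm and 8.59 degrees, less where a joint would pass 70% of its speed; a pose out of reach is approached as far as the arm can. A shift or turn number past 1, either way, is cut back to 1. A call with a gripper value outside its range is refused whole. The fingers move at their own pace and stop on an object; "grip_force" is the grip in N (left out, the last holds). Time passes only in rows, so rows that repeat a pose let the fingers close, or fill a call up. It gives the time, the measured TCP pose, the force, the opening and the grip force at its end, in the units of the state.
- get_state(): the state, without advancing time (a new reading comes with each control period).
- capture(name): name is "scene" or "side" or "wrist"; returns a dict with "img" (480x640x3 uint8, red, green, blue), "depth" (480x640 float32, m along the optical axis (not along the pixel's ray), 0 where there is no reading), "mtx" (3x3 intrinsics, pixels), "rvec" (rotation vector, rad) and "tvec" (3), from world to camera coordinates, as OpenCV has them. Camera axes: x right, y down, z forward; pixel columns grow to the right and rows downward; lengths in m; the calibration is good to about 2 mm. The wrist camera is an equidistant fisheye: a pixel r from the principal point sees the ray r / f radians off the axis. A picture is of the moment at which its call begins.
- finish_job(): hands the job in; it is judged then, once.
Trained networks look in a picture, given as the dict that the camera call returned (one of the last four; its "shot" number tells which), for a name from the list of things; names that differ only in an ending like _2 or _b are one class to them, and where a whole thing is asked for, a point or a joint stands for the part that bears it (a point fixed in the world has none). Each returns a list of dicts, best first, with "p" (0 to 1); they miss things now and then, are a little off and sometimes report something else, mostly with a low value. They report only what shows in the picture. A call takes as long as a camera call.
- look_for(picture, query): "rect" ([left, top, right, bottom] in pixels, round what is visible of it).
- outline_of(picture, query): "mask" (480x640 bool, what is visible of it) and "rect" ([left, top, right, bottom] in pixels, round what is visible of it).
The state is a dict: "t": time; "joint_positions": joint angles; "qd": joint speeds; "joint_torque": joint torques, N m; "ee_pos": TCP position; "ee_rot": TCP orientation; "wrist_force": force on the tool from outside, world axes, zero at the start; "wrist_torque": the same for the moment, N m; "width": finger opening in m; "grip_force": force on a finger pad.
Only numpy, scipy, OpenCV 4.12 (cv2) and the standard library are available. Lean on these libraries where they do the work, as an engineer would, in place of code of your own. Each camera call takes 0.05 s, during which the arm holds its last target. There are 200 camera calls.

## Working session

There is one attempt and no reset: what is moved stays moved. The work goes in short steps, Python scripts to look and compute and a tool call to move; the robot and the scene stay as the last step left them, time stands still between calls to the robot, and variables do not carry over. Pictures are saved under pics/ and viewed, at most 10 in all, crops included, and the job is handed in when it is done.

Besides the shell and the picture viewer there is one more tool, called after "Emit:" as name([rows], argument=value, ...), one row to a line, values as JSON. arm_command: Moves the arm, as the interface text tells. Its arguments: {"type":"object","properties":{"steps":{"type":"array"},"grip_force":{"type":"number"}},"required":["steps"]}

```bash
ls; mkdir -p pics; cat > h.py <<'E'
import numpy as np, cv2
from cell import *
def cam(n):
    c=capture(n); R,_=cv2.Rodrigues(np.array(c['rvec'],float)); c['R']=R; c['t']=np.array(c['tvec'],float).ravel(); return c
def cloud(c):
    "world xyz per pixel (pinhole)"
    K=c['mtx']; v,u=np.mgrid[:480,:640]; d=c['depth']
    P=np.stack([(u-K[0,2])/K[0,0]*d,(v-K[1,2])/K[1,1]*d,d],-1)
    W=(P-c['t'])@c['R']; W[d<=0]=np.nan; return W
def save(c,name): cv2.imwrite('pics/'+name,cv2.cvtColor(c['img'],cv2.COLOR_RGB2BGR))
E
python3 - <<'E'
from h import *
s=get_state(); print({k:np.round(v,3) for k,v in s.items()})
for n in ('scene','side'):
    c=cam(n); save(c,n+'0.png'); W=cloud(c); print(n,'campos',np.round(-c['R'].T@c['t'],3))
    for q in ('chest','key_red','key_blue','rack','jar','bowl','guard_post','guard'):
        r=outline_of(c,q)
        for o in r[:2]:
            w=W[o['mask']]; w=w[~np.isnan(w[:,0])]
            if len(w): print(q,round(o['p'],2),np.round(o['rect']),np.round(np.median(w,0),3),np.round(np.percentile(w,2,0),3),np.round(np.percentile(w,98,0),3))
E
```

```text
pics
{'t': np.float64(0.0), 'joint_positions': array([-1.231,  0.116,  1.442,  0.   ,  1.584, -0.038]), 'qd': array([ 0.   ,  0.001,  0.   , -0.001,  0.   ,  0.001]), 'joint_torque': array([-1.0000e-03, -7.2127e+01, -6.2261e+01,  7.8000e-02,  2.4000e-02,
       -0.0000e+00]), 'ee_pos': array([ 0.249, -0.627,  0.218]), 'ee_rot': array([-0.001,  0.982,  0.188, -0.   ]), 'wrist_force': array([-0.049,  0.009, -0.821]), 'wrist_torque': array([-0.039, -0.064, -0.002]), 'grip_force': np.float64(0.0), 'width': np.float64(0.093)}
scene campos [1.023 0.444 0.991]
chest 0.73 [222. 218. 399. 393.] [0.674 0.133 0.113] [0.473 0.    0.007] [0.796 0.266 0.119]
key_red 0.69 [208. 145. 265. 198.] [ 0.502 -0.251  0.041] [ 0.461 -0.34   0.001] [ 0.515 -0.193  0.047]
key_red 0.54 [242. 155. 255. 178.] [ 0.491 -0.227  0.07 ] [ 0.468 -0.269  0.04 ] [ 0.494 -0.216  0.088]
key_blue 0.42 [219. 139. 226. 158.] [ 0.49  -0.302  0.07 ] [ 0.471 -0.326  0.042] [ 0.494 -0.292  0.087]
rack 0.76 [210. 145. 266. 199.] [ 0.503 -0.252  0.041] [ 0.462 -0.341  0.001] [ 0.515 -0.193  0.047]
jar 0.79 [476. 310. 528. 368.] [0
[... 464 characters left out ...]
 0.9   0.942]
chest 0.58 [222. 220. 363. 335.] [0.624 0.172 0.114] [0.461 0.001 0.003] [0.772 0.272 0.122]
key_red 0.64 [381. 191. 387. 204.] [ 0.486 -0.222  0.076] [ 0.481 -0.245  0.05 ] [ 0.493 -0.217  0.09 ]
key_blue 0.65 [385. 180. 394. 192.] [ 0.486 -0.298  0.075] [ 0.481 -0.322  0.048] [ 0.493 -0.291  0.09 ]
jar 0.68 [286. 380. 326. 445.] [0.476 0.454 0.099] [0.446 0.409 0.013] [0.51  0.469 0.124]
jar 0.26 [388. 180. 393. 195.] [ 0.486 -0.298  0.073] [ 0.481 -0.376  0.028] [ 0.493 -0.291  0.09 ]
bowl 0.89 [300. 163. 339. 196.] [ 0.702 -0.329  0.033] [ 0.645 -0.36   0.006] [ 0.749 -0.247  0.054]
guard 0.59 [337. 251. 351. 289.] [0.513 0.09  0.102] [0.495 0.066 0.096] [0.533 0.144 0.136]
```

View pics/scene0.png

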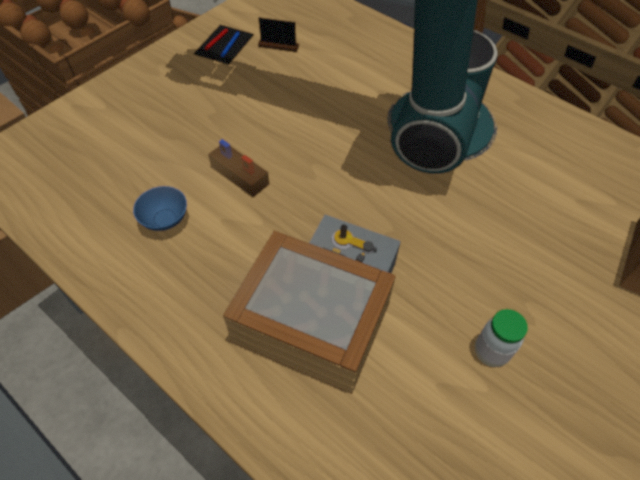

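```bash
python3 - <<'E'
from h import *
for n in ('scene','side'):
    c=cam(n); W=cloud(c); H=cv2.cvtColor(c['img'],cv2.COLOR_RGB2HSV)
    hh,ss,vv=[H[...,i].astype(int) for i in range(3)]
    x,y,z=[np.nan_to_num(W[...,i],nan=-9) for i in range(3)]
    inb=lambda a,b,e,f:(x>a)&(x<b)&(y>e)&(y<f)
    def rep(nm,m):
        if m.sum()<5: print(nm,'few');return
        w=W[m]; r=cv2.minAreaRect((w[:,:2]*1000).astype(np.float32)); print(n,nm,m.sum(),np.round(np.median(w,0),4),np.round(np.percentile(w,2,0),3),np.round(np.percentile(w,98,0),3),'rect',np.round(r[0],1),np.round(r[1],1),round(r[2],1))
    rep('chest lid',inb(.45,.9,-.05,.35)&(z>.112)&(z<.126)&(x>.56))
    rep('housing top',inb(.42,.75,-.05,.35)&(z>.084)&(z<.0935)&(x<.62))
    rep('yellow',inb(.42,.75,-.05,.35)&(hh>18)&(hh<34)&(ss>150)&(z>.095))
    rep('post',inb(.42,.6,-.05,.35)&(vv<70)&(z>.105))
    rep('post top',inb(.42,.6,-.05,.35)&(z>.128)&(z<.142)&(vv<90))
    rep('rack top',inb(.42,.56,-.36,-.16)&(z>.040)&(z<.050))
    for nm,m in (('redtop',((hh<8)|(hh>172))&(ss>120)),('bluetop',(hh>95)&(hh<130)&(ss>120))):
        m=m&inb(.42,.56,-.36,-.16); rep(nm,m&(z>.05)); rep(nm+' top',m&(z>.082))
    big=cv2.resize(c['img'][130:300,190:440] if n=='scene' else c['img'][160:350,210:410],None,fx=3.1,fy=3.1,interpolation=cv2.INTER_CUBIC)
    cv2.imwrite(f'pics/{n}_crop.png',big[...,::-1])
E
```

```text
scene chest lid 11213 [0.68   0.1299 0.115 ] [ 0.568 -0.005  0.112] [0.786 0.261 0.119] rect [668.4 124.6] [210.7 260.6] 16.9
scene housing top 2112 [0.5076 0.1103 0.0887] [0.455 0.02  0.085] [0.561 0.188 0.093] rect [555.4 126.8] [191.2 190.5] 17.2
scene yellow 246 [0.5173 0.0898 0.0987] [0.502 0.065 0.096] [0.534 0.122 0.115] rect [513.4  91.8] [33.1 59.4] 26.4
scene post 63 [0.522  0.0815 0.1272] [0.512 0.075 0.106] [0.526 0.087 0.136] rect [515.7 108.8] [15.1 69.5] 6.4
scene post top 34 [0.5193 0.0797 0.132 ] [0.513 0.074 0.129] [0.526 0.086 0.136] rect [519.7  79.7] [13.5 12.7] 6.2
scene rack top 820 [ 0.4944 -0.2616  0.0435] [ 0.46  -0.341  0.04 ] [ 0.514 -0.195  0.048] rect [ 487.1 -268.4] [153.8  57.9] 89.0
scene redtop 28 [ 0.4889 -0.23    0.0859] [ 0.484 -0.24   0.083] [ 0.492 -0.219  0.09 ] rect [ 488.5 -229.6] [22.4  8.5] 84.6
scene redtop top 28 [ 0.4889 -0.23    0.0859] [ 0.484 -0.24   0.083] [ 0.492 -0.219  0.09 ] rect [ 488.5 -229.6] [22.4  8.5] 84.6
scene bluetop 20 [ 0.4871 -0.3065  0.0854] [ 0.483 -0.316  0.083] [ 0.491 -0.296  0.087] rect [ 486.5 -305.9] [ 8.1 22.
[... 664 characters left out ...]
0.129] [0.523 0.085 0.138] rect [518.1  80. ] [12.8 10.8] 54.7
side rack top 494 [ 0.4815 -0.2526  0.0466] [ 0.46  -0.343  0.041] [ 0.514 -0.194  0.05 ] rect [ 487.1 -270.4] [ 56.5 159.5] 0.3
side redtop 87 [ 0.4859 -0.2218  0.0764] [ 0.481 -0.245  0.052] [ 0.493 -0.216  0.091] rect [ 479.8 -262.2] [95.7 17.1] 76.7
side redtop top 35 [ 0.4868 -0.2295  0.0878] [ 0.482 -0.244  0.082] [ 0.493 -0.217  0.092] rect [ 487.  -230.7] [11.7 27.3] 3.1
side bluetop 47 [ 0.4846 -0.2974  0.0735] [ 0.481 -0.311  0.054] [ 0.49  -0.291  0.092] rect [ 485.6 -302.1] [21.7  9.8] 87.1
side bluetop top 18 [ 0.4839 -0.3009  0.0898] [ 0.481 -0.312  0.083] [ 0.488 -0.292  0.092] rect [ 484.2 -302.6] [ 6.2 21.6] 11.9
```

The picture shows the housing at about (355,245) with the guard cap and post at (343,232) over the keyhole. The red key is the near one at (248,163), the blue key is at (225,147), and the jar and bowl are well clear. The chest yaw of about 17° and the keyhole at about (0.518, 0.078) agree with the post reading. I'll hover over the post next.

```bash
cat >> h.py <<'E'
def yaw(s=None):
    s=s or get_state(); w,x,y,z=s['ee_rot']; R=cv2.Rodrigues(np.zeros(3))[0]
    from scipy.spatial.transform import Rotation as Ro
    R=Ro.from_quat([x,y,z,w]).as_matrix(); return R
def to(p,th):
    "tool-frame shift (mm) and turn to reach TCP p, tool-x yaw th (deg), tool down"
    from scipy.spatial.transform import Rotation as Ro
    s=get_state(); R=yaw(s); t=np.radians(th)
    T=np.array([[np.cos(t),np.sin(t),0],[np.sin(t),-np.cos(t),0],[0,0,-1]])
    print('t %.2f'%s['t'],'pos',np.round(s['ee_pos']*1e3,1),'yaw %.2f'%np.degrees(np.arctan2(R[1,0],R[0,0])),'tilt',np.round(R[:2,2],4),'w %.4f'%s['width'],'F',np.round(s['wrist_force'],1),'q',np.round(s['joint_positions'],2))
    print('turn',np.round(Ro.from_matrix(R.T@T).as_rotvec(),4),'shift',np.round(R.T@(np.array(p)-s['ee_pos'])*1e3,1))
E
python3 -c "
from h import *
to([.519,.080,.20],107)"
```

```text
t 1.00 pos [ 249.  -627.4  218.6] yaw 21.65 tilt [0. 0.] w 0.0932 F [-0.5 -0.3  0.8] q [-1.23  0.12  1.44  0.    1.58 -0.04]
turn [ 0.     -0.     -1.4897] shift [ 511.9 -557.9   18.6]
```

Careful with the scale: shifts go in shares of 500 mm and turns go in shares of 2 rad. That gives: -288 mm is -0.576, 272 mm is 0.544, -1.2 rad is -0.6.

Emit:
arm_command([
  [[0,0,-0.075,0.068,-0.072,0.002,1],[0,0,-0.15,0.136,-0.144,0.006,1],[0,0,-0.225,0.204,-0.216,0.01,1],[0,0,-0.3,0.272,-0.288,0.014,0.8],[0,0,-0.375,0.34,-0.36,0.018,0.6],[0,0,-0.45,0.408,-0.432,0.022,0.5],[0,0,-0.525,0.476,-0.504,0.026,0.5],[0,0,-0.6,0.544,-0.576,0.03,0.5]],
])

```text
t: 1.8
ee_pos: [0.3958, -0.2575, 0.2039]
ee_rot: [0.0, 0.703, 0.712, 0.0]
wrist_force: [1.5, 0.4, 0.3]
width: 0.0579
grip_force: 0.0
```

```bash
python3 -c "
from h import *
to([.519,.080,.20],107)"
```

```text
t 1.80 pos [ 395.8 -257.5  203.9] yaw 90.73 tilt [ 0.0007 -0.0004] w 0.0579 F [1.5 0.4 0.3] q [-0.63 -0.33  1.88  0.    1.6  -0.64]
turn [ 0.0006  0.0005 -0.2839] shift [335.9 127.5   3.8]
```

Scaled: 336 mm is 0.672, 127.5 mm is 0.255, -0.08 rad is -0.04.

Emit:
arm_command([
  [[0,0,-0.02,0.084,0.032,0,0.35],[0,0,-0.04,0.168,0.064,0.002,0.35],[0,0,-0.06,0.252,0.096,0.002,0.35],[0,0,-0.08,0.336,0.128,0.004,0.35],[0,0,-0.1,0.42,0.16,0.004,0.35],[0,0,-0.12,0.504,0.192,0.006,0.35],[0,0,-0.142,0.592,0.224,0.008,0.35],[0,0,-0.142,0.672,0.255,0.008,0.35]],
])

```text
t: 2.6
ee_pos: [0.521, 0.0797, 0.1998]
ee_rot: [0.0, 0.596, 0.803, 0.0]
wrist_force: [0.8, -0.2, 0.4]
width: 0.0322
grip_force: 0.0
```

```bash
python3 - <<'E'
from h import *
to([.519,.080,.112],107)
c=cam('wrist'); save(c,'wrist1.png'); print(c['mtx'],-c['R'].T@c['t'],c['R'],np.nanmedian(c['depth'][c['depth']>0]))
E
```

```text
t 2.60 pos [521.   79.7 199.8] yaw 106.80 tilt [0.0005 0.0001] w 0.0322 F [ 0.8 -0.2  0.4] q [ 0.1  -0.2   1.78  0.    1.56 -0.19]
turn [ 0.0005  0.     -0.0036] shift [ 0.8 -1.8 87.8]
[[371.64829954   0.         317.28537224]
 [  0.         371.64829954 242.2914199 ]
 [  0.           0.           1.        ]] [0.49877493 0.14997105 0.36628784] [[ 9.57511824e-01  2.88392549e-01  9.18993922e-04]
 [ 2.77682836e-01 -9.22804803e-01  2.67064672e-01]
 [ 7.78675134e-02 -2.55462392e-01 -9.63678171e-01]] 0.26746792
```

View pics/wrist1.png

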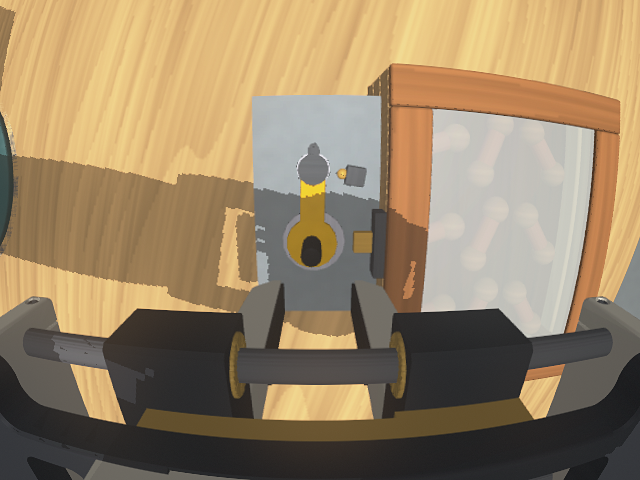

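The wrist view shows the pivot boss at about (313,168), the cap and ring at about (313,241), the post at about (311,250), and the bolt at (362,242). The fingers straddle the post line. I'll turn these pixels into positions.

```bash
cat >> h.py <<'E'
def fray(c,u,v):
    K=c['mtx']; d=np.array([(u-K[0,2])/K[0,0],(v-K[1,2])/K[1,1]]); r=np.hypot(*d)
    k=np.sinc(r/np.pi)  # sin r / r
    return c['R'].T@np.array([d[0]*k,d[1]*k,np.cos(r)])
def hit(c,u,v,z):
    o=-c['R'].T@c['t']; d=fray(c,u,v); return (o+d*(z-o[2])/d[2])[:2]*1e3
def fpix(c,P):
    q=c['R']@np.array(P)+c['t']; r=np.arctan2(np.hypot(q[0],q[1]),q[2]); K=c['mtx']
    return K[:2,2]+K[0,0]*r*q[:2]/np.hypot(q[0],q[1])
def fcloud(c):
    "world xyz per wrist pixel from depth"
    K=c['mtx']; v,u=np.mgrid[:480,:640]; x=(u-K[0,2])/K[0,0]; y=(v-K[1,2])/K[1,1]; r=np.hypot(x,y); d=c['depth']
    k=np.tan(np.minimum(r,1.5))/np.maximum(r,1e-9); P=np.stack([x*k*d,y*k*d,d],-1); W=(P-c['t'])@c['R']; W[d<=0]=np.nan; return W
E
python3 - <<'E'
from h import *
c=cam('wrist'); W=fcloud(c)*1e3; I=c['img']; z=W[...,2]
np.save('w1.npy',W)
v,u=np.mgrid[:480,:640]
def rep(n,m):
    w=W[m]; r=cv2.minAreaRect(w[:,:2].astype(np.float32)); print(n,m.sum(),np.round(np.median(w,0),1),'rect',np.round(r[0],1),np.round(r[1],1),round(r[2],1))
b=(u>250)&(u<385)&(v>95)&(v<300)
rep('housing',b&(abs(z-90)<3)); 
rep('cap',b&(abs(z-100)<3)&(abs(u-312)<28)&(v>216)&(v<290)&(abs(I[...,0].astype(int)-I[...,2])>60))
rep('posttop',b&(abs(z-134)<3)&(abs(u-312)<20)&(v>225)&(v<285))
rep('boss',b&(abs(z-102)<1.5)&(v<190)&(abs(u-313)<20))
rep('lid',(u>385)&(v<380)&(abs(z-118)<4))
print('boss',hit(c,313,168,.102),'cap',hit(c,312,241,.1),'ring',hit(c,313.5,241,.093),'edges',hit(c,284,241,.093),hit(c,343,241,.093))
big=cv2.resize(I[130:290,240:400],None,fx=3.7,fy=3.7,interpolation=cv2.INTER_CUBIC); cv2.imwrite('pics/w1c.png',big[...,::-1])
E
```

```text
housing 18321 [504.8 126.3  90.5] rect [511.1 111.4] [ 97.4 160.3] 16.3
cap 1499 [513.   84.  100.5] rect [516.   80.6] [35.9 41.9] 16.3
posttop 335 [516.2  78.3 134.2] rect [516.2  77.6] [13.3 13.2] 16.8
boss 775 [500.7 131.3 102.3] rect [500.2 134. ] [21.3 28.8] 16.8
lid 46612 [637.  162.2 115.6] rect [666.5 123.8] [209.5 259. ] 16.7
boss [502.70735425 135.65028841] cap [517.47773603  83.63100866] ring [519.03009267  82.11432763] edges [497.46412293  75.61814123] [540.56456202  88.60550259]
```

View pics/w1c.png

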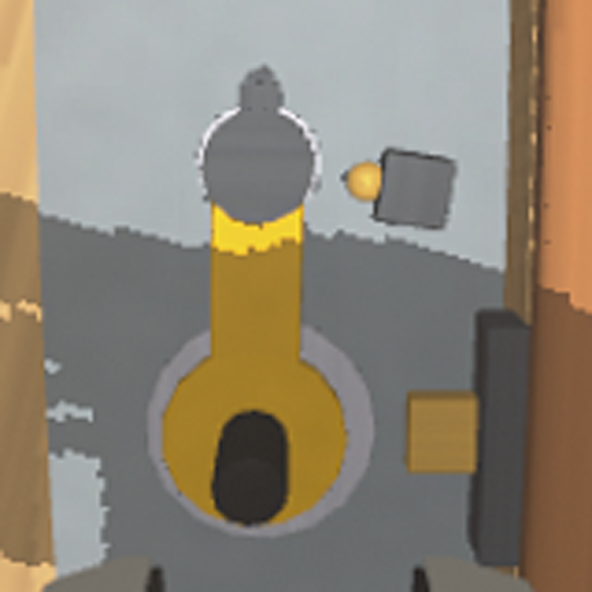

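The keyhole comes out near (517.4, 78.5) mm, the chest yaw at 16.7°, the post at (516.2, 77.6), and the pivot at (501.8, 131). These are consistent: the post sits 55 mm from the pivot and the guard angle is close to 0. I'll descend around the post and cage it.

```bash
python3 -c "
from h import *
to([.5165,.0778,.111],106.7)"
```

```text
t 2.70 pos [521.4  81.3 199.3] yaw 106.90 tilt [-0.0005  0.0008] w 0.0325 F [-0.2  0.4  0.2] q [ 0.11 -0.2   1.78  0.    1.56 -0.19]
turn [-0.0002 -0.0009  0.0034] shift [-2.  -5.7 88.3]
```

Scaled: 88 mm is 0.176, -5.7 mm is -0.0114.

Emit:
arm_command([
  [[0,0,0,-0.004,-0.0114,0.01,0.35],[0,0,0,-0.004,-0.0114,0.05,0.35],[0,0,0,-0.004,-0.0114,0.1,0.35],[0,0,0,-0.004,-0.0114,0.15,0.35],[0,0,0,-0.004,-0.0114,0.176,0.35],[0,0,0,-0.004,-0.0114,0.176,0.25],[0,0,0,-0.004,-0.0114,0.176,0.2],[0,0,0,-0.004,-0.0114,0.176,0.2]],
])

```text
t: 3.5
ee_pos: [0.5164, 0.0737, 0.1131]
ee_rot: [0.001, 0.597, 0.802, 0.001]
wrist_force: [-0.8, 0.1, -0.2]
width: 0.0193
grip_force: 0.0
```

```bash
python3 - <<'E'
from h import *
to([.5165,.0778,.111],106.7)
for k in range(1,9):
    f=.12*k; print(k,round(55*(1-np.cos(f)),1),round(-55*np.sin(f),1))
E
```

```text
t 3.50 pos [516.4  73.7 113.1] yaw 106.65 tilt [0.0018 0.0001] w 0.0193 F [-0.8  0.1 -0.2] q [ 0.09 -0.18  1.9  -0.    1.42 -0.2 ]
turn [ 0.0018  0.0004 -0.0008] shift [3.9 1.3 2.1]
1 0.4 -6.6
2 1.6 -13.1
3 3.5 -19.4
4 6.2 -25.4
5 9.6 -31.1
6 13.7 -36.3
7 18.3 -41.0
8 23.5 -45.1
```

Scaled: -44.1 mm is -0.0882, -40 mm is -0.08, 0.96 rad is 0.48.

Emit:
arm_command([
  [[0,0,0.06,0.0068,-0.012,0.002,0.2],[0,0,0.12,0.0092,-0.024,0.002,0.2],[0,0,0.18,0.013,-0.0368,0.002,0.2],[0,0,0.24,0.0184,-0.0488,0.002,0.2],[0,0,0.3,0.0252,-0.06,0.002,0.2],[0,0,0.36,0.0334,-0.0706,0.002,0.2],[0,0,0.42,0.0426,-0.08,0.002,0.2],[0,0,0.48,0.053,-0.0882,0.002,0.2]],
])

```text
t: 4.3
ee_pos: [0.4663, 0.0868, 0.1119]
ee_rot: [0.0, 0.901, 0.434, 0.001]
wrist_force: [1.0, 0.2, -0.1]
width: 0.0185
grip_force: 0.4
```

```bash
python3 - <<'E'
from h import *
P=np.array([501.8,131.])
for f in (.96,1.94):
    a=np.radians(16.7-90)-f; to(np.r_[(P+55*np.array([np.cos(a),np.sin(a)]))/1e3,.111],106.7-np.degrees(f))
    print(np.round(P+55*np.array([np.cos(a),np.sin(a)]),1))
for k in range(1,9):
    f=.1225*k; print(k,round(f,2),round(55*(1-np.cos(f)),1),round(-55*np.sin(f),1))
E
```

```text
t 4.30 pos [466.3  86.8 111.9] yaw 51.38 tilt [0.0019 0.0002] w 0.0185 F [ 1.   0.2 -0.1] q [ 0.13 -0.29  1.99 -0.    1.43  0.8 ]
turn [ 0.0014 -0.0013 -0.0055] shift [1.7 0.4 0.9]
[467.7  87.8]
t 4.30 pos [466.3  86.8 111.9] yaw 51.38 tilt [0.0019 0.0002] w 0.0185 F [ 1.   0.2 -0.1] q [ 0.13 -0.29  1.99 -0.    1.43  0.8 ]
turn [ 6.000e-04 -1.900e-03  9.745e-01] shift [ 25.9 -45.4   0.9]
[447.  135.3]
1 0.12 0.4 -6.7
2 0.24 1.6 -13.3
3 0.37 3.7 -19.8
4 0.49 6.5 -25.9
5 0.61 10.0 -31.6
6 0.73 14.2 -36.9
7 0.86 19.0 -41.6
8 0.98 24.4 -45.7
```

Tracking is within 2 mm. I'll finish the arc past the plunger.

Scaled: -45.5 mm is -0.091, -41.6 mm is -0.0832, 0.86 rad is 0.43.

Emit:
arm_command([
  [[0,0,0.06,0.002,-0.0134,0.002,0.2],[0,0,0.12,0.005,-0.0266,0.002,0.2],[0,0,0.185,0.0098,-0.0396,0.002,0.2],[0,0,0.245,0.0156,-0.0518,0.002,0.2],[0,0,0.305,0.0226,-0.0632,0.002,0.2],[0,0,0.365,0.031,-0.0738,0.002,0.2],[0,0,0.43,0.0406,-0.0832,0.002,0.2],[0,0,0.4875,0.0514,-0.091,0.002,0.2]],
])

```text
t: 5.1
ee_pos: [0.4465, 0.1353, 0.1108]
ee_rot: [-0.0, 0.999, -0.039, 0.001]
wrist_force: [-0.6, -1.4, 0.3]
width: 0.0188
grip_force: 0.8
```

Scaled: -110 mm is -0.22, -100 mm is -0.2.

Emit:
arm_command([
  [[0,0,0,0,0,0,0.2],[0,0,0,0,0,0,0.25],[0,0,0,0,0,0,0.35],[0,0,0,0,0,-0.03,0.4],[0,0,0,0,0,-0.08,0.4],[0,0,0,0,0,-0.14,0.4],[0,0,0,0,0,-0.2,0.4],[0,0,0,0,0,-0.22,0.4]],
])

```text
t: 5.9
ee_pos: [0.447, 0.1352, 0.224]
ee_rot: [-0.001, 0.999, -0.036, 0.002]
wrist_force: [0.2, -0.5, -0.8]
width: 0.0373
grip_force: 0.0
```

```bash
python3 - <<'E'
from h import *
to([.487,-.2305,.17],90)
c=cam('wrist'); save(c,'wrist2.png'); W=fcloud(c)*1e3; z=W[...,2]; I=c['img'].astype(int)
d=np.hypot(W[...,0]-475,W[...,1]-110)<110
m=d&(abs(z-134)<3); r=cv2.minAreaRect(W[m][:,:2].astype(np.float32)); print('post',m.sum(),r)
a=np.array(r[0])-[501.8,131]; print('guard angle',np.radians(16.7-90)-np.arctan2(a[1],a[0]),np.hypot(*a))
m=d&(I[...,0]>1.5*I[...,2])&(abs(z-100)<4); print('yellow',m.sum(),np.nanmedian(W[m],0))
print('keyhole pix',fpix(c,[.5174,.0785,.093]))
E
```

```text
t 5.90 pos [447.  135.2 224. ] yaw -4.17 tilt [0.0045 0.0012] w 0.0373 F [ 0.2 -0.5 -0.8] q [ 0.24 -0.35  1.86  0.    1.63  1.88]
turn [ 0.0025 -0.0046 -1.6435] shift [ 66.2 361.9  53.8]
post 287 ((446.95257568359375, 132.2640838623047), (13.312725067138672, 13.382598876953125), 72.1394271850586)
guard angle -4.397875796246838 54.86198922892654
yellow 2549 [467.44104931 129.73297532 100.29034123]
keyhole pix [381.05170756 142.43836823]
```

View pics/wrist2.png

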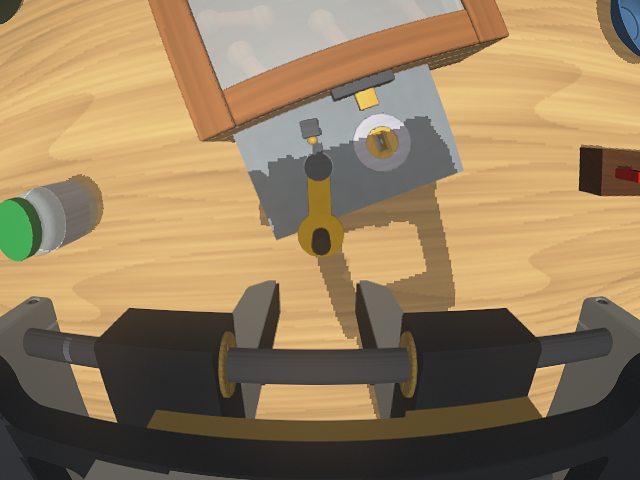

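The picture shows the guard swung out with its cap at (320,240). The measured angle is about 1.885 rad, which is at the stop. The keyhole is open at (382,142), matching the predicted pixel (381,142). Next is the red key.

Scaled: 355 mm is 0.71, 310 mm is 0.62, -1.12 rad is -0.56.

Emit:
arm_command([
  [[0,0,-0.07,0.016,0.08,0,0.5],[0,0,-0.14,0.032,0.17,0,0.6],[0,0,-0.21,0.048,0.26,0,0.6],[0,0,-0.28,0.064,0.35,0.01,0.6],[0,0,-0.35,0.08,0.44,0.02,0.6],[0,0,-0.42,0.096,0.53,0.04,0.6],[0,0,-0.49,0.112,0.62,0.06,0.6],[0,0,-0.56,0.132,0.71,0.08,0.6]],
])

```text
t: 6.75
ee_pos: [0.4836, -0.2098, 0.1823]
ee_rot: [-0.0, 0.878, 0.479, -0.0]
wrist_force: [0.4, 0.4, 0.5]
width: 0.0557
grip_force: 0.0
```

Scaled: -0.524 rad is -0.262.

Emit:
arm_command([
  [[0,0,-0.07,0,0,0,0.6],[0,0,-0.14,0,0,0,0.6],[0,0,-0.21,0,0,0,0.6],[0,0,-0.262,0,0,0,0.6],[0,0,-0.262,0,0,0,0.6],[0,0,-0.262,0,0,0,0.6],[0,0,-0.262,0,0,0,0.6],[0,0,-0.262,0,0,0,0.6]],
])

```text
t: 7.55
ee_pos: [0.4841, -0.2079, 0.1831]
ee_rot: [-0.0, 0.726, 0.687, -0.0]
wrist_force: [0.1, -0.2, -0.5]
width: 0.0561
grip_force: 0.0
```

```bash
python3 - <<'E'
from h import *
to([.487,-.2305,.057],90)
c=cam('wrist'); save(c,'wrist3.png'); W=fcloud(c)*1e3; z=W[...,2]; H=cv2.cvtColor(c['img'],cv2.COLOR_RGB2HSV).astype(int)
def rep(n,m):
    w=W[m]; r=cv2.minAreaRect(w[:,:2].astype(np.float32)); print(n,m.sum(),np.round(np.median(w,0),1),'rect',np.round(r[0],1),np.round(r[1],1),round(r[2],1))
near=(abs(W[...,0]-487)<60)&(abs(W[...,1]+270)<110)
red=((H[...,0]<8)|(H[...,0]>172))&(H[...,1]>120)
blue=(H[...,0]>95)&(H[...,0]<130)&(H[...,1]>120)
for n,m in (('red top',red&near&(z>84)&(z<91)),('blue top',blue&near&(z>84)&(z<91)),('rack',near&(abs(z-45)<2.5)),('headtop all',near&(z>84)&(z<91))):
    if m.sum()>4: rep(n,m)
E
```

```text
t 7.55 pos [ 484.1 -207.9  183.1] yaw 86.82 tilt [-0.0001  0.0001] w 0.0561 F [ 0.1 -0.2 -0.5] q [-0.45 -0.2   1.8   0.    1.54 -0.4 ]
turn [-0.0001 -0.0001 -0.0554] shift [-22.4   4.2 126.1]
red top 563 [ 485.  -231.9   87.3] rect [ 484.9 -232.7] [28.1 12.1] 87.4
blue top 69 [ 484.9 -295.5   86.7] rect [ 484.5 -295.7] [10.8  3.7] 1.1
rack 7143 [ 485.4 -253.7   45.5] rect [ 484.7 -260.5] [130.2  55.7] 89.8
headtop all 638 [ 485.  -233.6   87.3] rect [ 484.7 -258.4] [79.5 12.4] 89.6
```

View pics/wrist3.png

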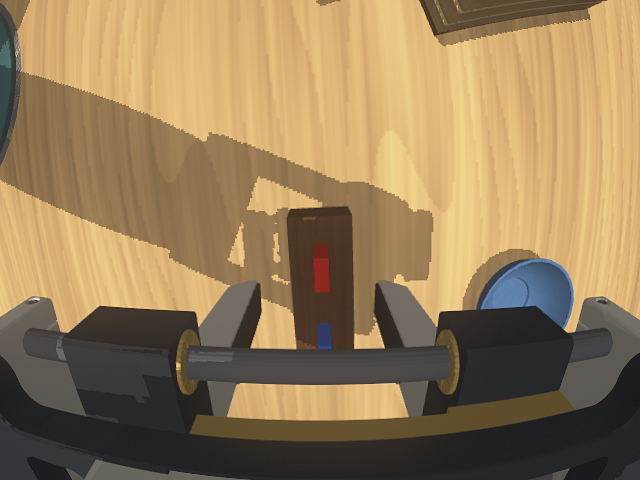

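The red head top is centred between the fingers at about (321,268) px, with the blue key behind at (324,335). The red top measures (485.0, -232.5, 87.3) mm and 28.1 × 12.1 mm, which matches the given size. I'll descend and grip.

Scaled: 126 mm is 0.252, -24.5 mm is -0.049, -0.052 rad is -0.026.

Emit:
arm_command([
  [[0,0,-0.026,-0.049,0.0046,0.01,0.5],[0,0,-0.026,-0.049,0.0046,0.06,0.4],[0,0,-0.026,-0.049,0.0046,0.12,0.35],[0,0,-0.026,-0.049,0.0046,0.18,0.3],[0,0,-0.026,-0.049,0.0046,0.23,0.3],[0,0,-0.026,-0.049,0.0046,0.252,0.3],[0,0,-0.026,-0.049,0.0046,0.252,0.3],[0,0,-0.026,-0.049,0.0046,0.252,0.3]],
])

```text
t: 8.4
ee_pos: [0.4856, -0.2328, 0.0583]
ee_rot: [0.001, 0.708, 0.706, 0.0]
wrist_force: [-0.0, -0.4, -0.1]
width: 0.0279
grip_force: 0.0
```

```bash
python3 -c "
from h import *
to([.485,-.2325,.057],89.8)"
```

```text
t 8.40 pos [ 485.6 -232.8   58.3] yaw 89.87 tilt [ 0.0009 -0.0005] w 0.0279 F [-0.  -0.4 -0.1] q [-0.49 -0.09  1.92  0.    1.32 -0.49]
turn [0.0009 0.0005 0.0013] shift [ 0.3 -0.6  1.3]
```

Emit:
arm_command([
  [[0,0,0,0,-0.001,0.002,0.2],[0,0,0,0,-0.001,0.002,0.15],[0,0,0,0,-0.001,0.002,0],[0,0,0,0,-0.001,0.002,0],[0,0,0,0,-0.001,0.002,0],[0,0,0,0,-0.001,0.002,0],[0,0,0,0,-0.001,0.002,0],[0,0,0,0,-0.001,0.002,0]],
], grip_force=45)

```text
t: 9.2
ee_pos: [0.4849, -0.2327, 0.0569]
ee_rot: [0.0, 0.708, 0.706, 0.0]
wrist_force: [-0.9, 0.9, 6.0]
width: 0.0117
grip_force: 45.0
```

Scaled: -140 mm is -0.28, -125 mm is -0.25.

Emit:
arm_command([
  [[0,0,0,0,0,-0.01,0],[0,0,0,0,0,-0.03,0],[0,0,0,0,0,-0.06,0],[0,0,0,0,0,-0.1,0],[0,0,0,0,0,-0.15,0],[0,0,0,0,0,-0.2,0],[0,0,0,0,0,-0.25,0],[0,0,0,0,0,-0.28,0]],
])

```text
t: 10.0
ee_pos: [0.4849, -0.2327, 0.1994]
ee_rot: [0.001, 0.708, 0.706, 0.0]
wrist_force: [0.1, 0.0, -0.1]
width: 0.0116
grip_force: 45.0
```

```bash
python3 - <<'E'
from h import *
to([.5174,.0785,.150],196.7)
E
```

```text
t 10.00 pos [ 484.9 -232.7  199.4] yaw 89.89 tilt [ 0.0024 -0.0014] w 0.0116 F [ 0.1  0.  -0.1] q [-0.49 -0.18  1.76 -0.    1.56 -0.49]
turn [ 4.0000e-04  3.2000e-03 -1.8643e+00] shift [311.4  31.7  49.1]
```

Scaled: 311 mm is 0.622, 31.7 mm is 0.0634, -1.12 rad is -0.56.

Emit:
arm_command([
  [[0,0,-0.07,0.06,0.006,0,0],[0,0,-0.14,0.15,0.016,0,0],[0,0,-0.21,0.24,0.024,0,0],[0,0,-0.28,0.33,0.034,0,0],[0,0,-0.35,0.42,0.042,0,0],[0,0,-0.42,0.51,0.052,0,0],[0,0,-0.49,0.58,0.06,0,0],[0,0,-0.56,0.622,0.0634,0,0]],
])

```text
t: 10.8
ee_pos: [0.5167, 0.0809, 0.1966]
ee_rot: [0.0, 0.221, 0.975, 0.0]
wrist_force: [0.1, -0.4, -0.2]
width: 0.012
grip_force: 45.0
```

Scaled: 30 mm is 0.06, 25 mm is 0.05, -0.744 rad is -0.372.

Emit:
arm_command([
  [[0,0,-0.07,0,0,0,0],[0,0,-0.14,0,0,0.01,0],[0,0,-0.21,0,0,0.03,0],[0,0,-0.28,0,0,0.04,0],[0,0,-0.35,0,0,0.05,0],[0,0,-0.372,0,0,0.06,0],[0,0,-0.372,0,0,0.06,0],[0,0,-0.372,0,0,0.06,0]],
])

```text
t: 11.6
ee_pos: [0.5169, 0.0784, 0.1665]
ee_rot: [-0.0, -0.144, 0.99, -0.0]
wrist_force: [-0.1, 0.6, -0.2]
width: 0.0119
grip_force: 45.0
```

```bash
python3 - <<'E'
from h import *
to([.5174,.0785,.150],196.7)
c=cam('wrist'); I=c['img']; W=fcloud(c)*1e3; save(c,'wrist4.png')
s=cam('scene'); save(s,'scene4.png'); side=cam('side')
a=cv2.resize(I[150:390,200:440],(560,560),interpolation=cv2.INTER_CUBIC)
cv2.imwrite('pics/w4.png',a[...,::-1])
K=s['mtx']
for z in (.093,.19):
  for n,cc in(('scene',s),('side',side)):
    p=cc['R']@[.5174,.0785,z]+cc['t']; print(n,z,cc['mtx'][:2,:2]@(p[:2]/p[2])+cc['mtx'][:2,2])
print('keyhole wrist pix',fpix(c,[.5174,.0785,.093]),'tip',fpix(c,np.array(get_state()['ee_pos'])-[0,0,.042]))
E
```

```text
t 11.60 pos [516.9  78.4 166.5] yaw -163.42 tilt [-0. -0.] w 0.0119 F [-0.1  0.6 -0.2] q [ 0.1  -0.2   1.83 -0.    1.51 -1.76]
turn [-0.     -0.     -0.0021] shift [-0.5 -0.  16.5]
scene 0.093 [342.72952121 237.32368077]
side 0.093 [342.07259812 267.22874314]
scene 0.19 [344.86224505 208.21862192]
side 0.19 [343.92799538 236.09192664]
keyhole wrist pix [317.85518781 254.80445023] tip [317.97438168 270.03283138]
```

View pics/w4.png

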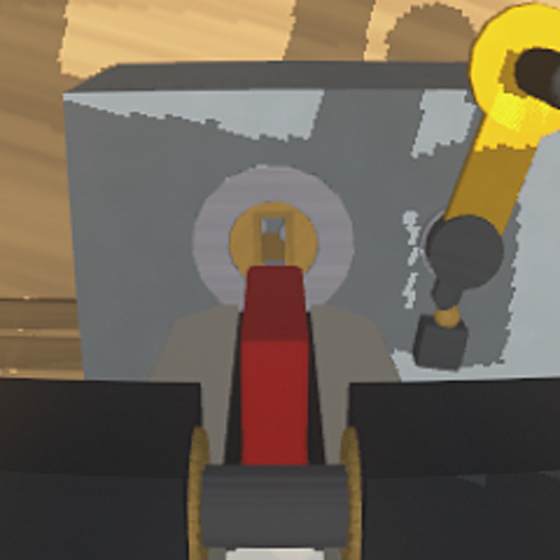

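The view shows the open keyhole with its slot at about (317,252) px and the key head at about (317,280) px, both nearly on the same line. I'll fit the ring precisely before inserting.

```bash
python3 - <<'E'
from h import *
from scipy.optimize import least_squares
c=cam('wrist'); W=fcloud(c)*1e3; I=c['img'].astype(int); s=get_state(); R=yaw(s)
# outer ring edge: radial gradient search from rough centre in world plane z=93
g=cv2.cvtColor(c['img'],cv2.COLOR_RGB2GRAY).astype(np.float32)
c0=np.array([517.4,78.5]); 
for it in range(3):
    pts=[]
    for a in np.radians(np.arange(0,360,3)):
        d=np.array([np.cos(a),np.sin(a)]); rr=np.arange(20,28,.25)
        px=np.array([fpix(c,np.r_[(c0+r*d)/1e3,.093]) for r in rr],np.float32)
        val=cv2.remap(g,px[None,:,0],px[None,:,1],cv2.INTER_LINEAR)[0]; gr=np.diff(val); i=np.argmin(gr)
        if gr[i]<-4 and px[i,1]<275: pts.append(c0+rr[i]*d+.125*d)
    pts=np.array(pts); f=least_squares(lambda q:np.hypot(*(pts-q[:2]).T)-q[2],[*c0,24],loss='soft_l1',f_scale=.3); c0=f.x[:2]; print(len(pts),np.round(f.x,2),np.round(np.std(f.fun),2))
print('in tool axes from TCP',np.round(R.T@np.r_[c0-s['ee_pos'][:2]*1e3,0],2))
# key head top centre (red, depth)
H=cv2.cvtColor(c['img'],cv2.COLOR_RGB2HSV).astype(int); red=((H[...,0]<8)|(H[...,0]>172))&(H[...,1]>100)
v,u=np.mgrid[:480,:640]; m=red&(u>290)&(u<345)&(v>250)&(v<360); w=W[m]; zt=np.percentile(w[:,2],95); k=w[abs(w[:,2]-zt)<2.5]
r=cv2.minAreaRect(k[:,:2].astype(np.float32)); print('key top',zt,len(k),r,'rel tool',np.round(R.T@np.r_[np.array(r[0])-s['ee_pos'][:2]*1e3,0],2), 'yaw',np.degrees(np.arctan2(R[1,0],R[0,0])))
E
```

```text
87 [517.41  77.7   23.39] 0.22
87 [517.39  77.69  23.38] 0.23
87 [517.38  77.67  23.38] 0.23
in tool axes from TCP [-0.15 -0.83  0.  ]
key top nan 0 ((0.0, 0.0), (0.0, 0.0), 0.0) rel tool [ 5.1781e+02  7.2910e+01 -2.1000e-01] yaw -163.3604450843843
```

Scaled: 38 mm is 0.076, 35 mm is 0.07.

Emit:
arm_command([
  [[0,0,0,-0.0004,-0.0012,0.01,0],[0,0,0,-0.0004,-0.0012,0.03,0],[0,0,0,-0.0004,-0.0012,0.05,0],[0,0,0,-0.0004,-0.0012,0.058,0],[0,0,0,-0.0004,-0.0012,0.064,0],[0,0,0,-0.0004,-0.0012,0.07,0],[0,0,0,-0.0004,-0.0012,0.076,0],[0,0,0,-0.0004,-0.0012,0.076,0]],
], grip_force=55)

```text
t: 12.6
ee_pos: [0.5173, 0.0779, 0.1279]
ee_rot: [-0.0, -0.145, 0.989, 0.0]
wrist_force: [-0.5, -0.8, -0.1]
width: 0.0116
grip_force: 55.0
```

```bash
python3 -c "
from h import *
to([.5172,.0779,.105],196.7)"
```

```text
t 12.60 pos [517.3  77.9 127.9] yaw -163.31 tilt [-0.0001  0.    ] w 0.0116 F [-0.5 -0.8 -0.1] q [ 0.1  -0.18  1.88  0.    1.44 -1.76]
turn [ 0.     -0.0001 -0.0002] shift [ 0.1  0.  22.9]
```

The blade is in the mouth with no side load. I'll go down onto the pins while rocking the key.

Scaled: 11 mm is 0.022, 10 mm is 0.02, -0.07 rad is -0.035.

Emit:
arm_command([
  [[0,0,0,0,0,0.004,0],[0,0,0.025,0,0,0.008,0],[0,0,-0.025,0,0,0.012,0],[0,0,0.035,0,0,0.014,0],[0,0,-0.035,0,0,0.016,0],[0,0,0.035,0,0,0.018,0],[0,0,-0.035,0,0,0.02,0],[0,0,0,0,0,0.022,0]],
])

```text
t: 13.4
ee_pos: [0.5175, 0.0776, 0.1174]
ee_rot: [0.0, -0.149, 0.989, -0.0]
wrist_force: [0.5, -2.4, 0.7]
width: 0.012
grip_force: 55.0
```

```bash
python3 -c "
from h import *
to([.5172,.0779,.105],196.7)"
```

```text
t 13.40 pos [517.5  77.6 117.4] yaw -162.90 tilt [ 0.0008 -0.0006] w 0.0120 F [ 0.5 -2.4  0.7] q [ 0.1  -0.17  1.89 -0.    1.42 -1.77]
turn [-0.0008  0.0006  0.007 ] shift [ 0.2  0.4 12.4]
```

Scaled: 11.5 mm is 0.023, 11 mm is 0.022, -0.07 rad is -0.035.

Emit:
arm_command([
  [[0,0,0.025,0,0,0.004,0],[0,0,-0.035,0,0,0.008,0],[0,0,0.035,0,0,0.012,0],[0,0,-0.035,0,0,0.016,0],[0,0,0.035,0,0,0.018,0],[0,0,-0.035,0,0,0.02,0],[0,0,0.025,0,0,0.022,0],[0,0,0,0,0,0.023,0]],
])

```text
t: 14.2
ee_pos: [0.5174, 0.0779, 0.1059]
ee_rot: [0.0, -0.143, 0.99, 0.0]
wrist_force: [2.4, 0.6, 1.1]
width: 0.0115
grip_force: 55.0
```

```bash
python3 - <<'E'
from h import *
to([.5172,.0779,.105],196.7)
c=cam('wrist'); a=cv2.resize(c['img'][150:390,200:440],(560,560),interpolation=cv2.INTER_CUBIC); cv2.imwrite('pics/w5.png',a[...,::-1])
E
```

```text
t 14.20 pos [517.4  77.9 105.9] yaw -163.57 tilt [0.0004 0.0001] w 0.0115 F [2.4 0.6 1.1] q [ 0.1  -0.17  1.9   0.    1.4  -1.76]
turn [ 0.      0.0004 -0.0047] shift [0.2 0.  0.9]
```

View pics/w5.png

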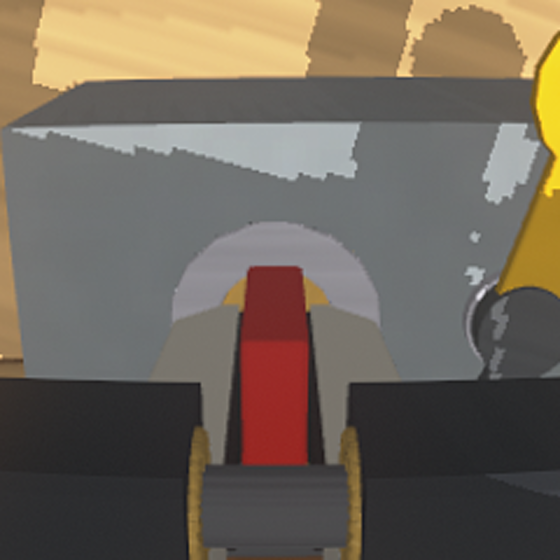

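The head sits at the same place in the picture as before insertion (247–308, 267–340 in the crop), so the key hasn't slipped in the grip. It is about 1 mm from home, so I'll press until the force rises.

Scaled: 2 mm is 0.004, 1.5 mm is 0.003, -0.05 rad is -0.025.

Emit:
arm_command([
  [[0,0,0.025,0,0,0.001,0],[0,0,-0.025,0,0,0.002,0],[0,0,0.025,0,0,0.003,0],[0,0,-0.025,0,0,0.004,0],[0,0,0,0,0,0.004,0],[0,0,0,0,0,0.004,0],[0,0,0,0,0,0.004,0],[0,0,0,0,0,0.004,0]],
])

```text
t: 15.05
ee_pos: [0.5177, 0.078, 0.1047]
ee_rot: [0.001, -0.145, 0.989, 0.0]
wrist_force: [-3.5, -0.3, 10.4]
width: 0.0112
grip_force: 55.0
```

```bash
python3 -c "
from h import *
to([.5172,.0779,.105],196.7)"
```

```text
t 15.05 pos [517.7  78.  104.7] yaw -163.33 tilt [0.0014 0.0003] w 0.0112 F [-3.5 -0.3 10.4] q [ 0.1  -0.16  1.9   0.    1.4  -1.76]
turn [-0.0001  0.0014 -0.0005] shift [ 0.5  0.  -0.3]
```

Scaled: 1 mm is 0.002, 0.5 mm is 0.001, -0.05 rad is -0.025.

Emit:
arm_command([
  [[0,0,0.025,0,0,0.001,0],[0,0,-0.025,0,0,0.002,0],[0,0,0.025,0,0,0.002,0],[0,0,-0.025,0,0,0.002,0],[0,0,0,0,0,0.002,0],[0,0,0,0,0,0.002,0],[0,0,0,0,0,0.002,0],[0,0,0,0,0,0.002,0]],
])

```text
t: 15.85
ee_pos: [0.5183, 0.0781, 0.1045]
ee_rot: [0.002, -0.145, 0.989, 0.0]
wrist_force: [-0.6, 1.4, 13.3]
width: 0.0118
grip_force: 55.0
```

```bash
python3 -c "
from h import *
to([.5172,.0779,.105],196.7)"
```

```text
t 15.85 pos [518.3  78.1 104.5] yaw -163.33 tilt [0.0031 0.0006] w 0.0118 F [-0.6  1.4 13.3] q [ 0.1  -0.16  1.9   0.    1.4  -1.76]
turn [-0.0003  0.0031 -0.0005] shift [ 1.1  0.1 -0.5]
```

The key is home: the hard stop is at TCP z ≈ 104.5 mm, against 105 predicted, with 13 N. Now I'll turn it clockwise.

Scaled: -0.7 mm is -0.0014, 0.9 rad is 0.45.

Emit:
arm_command([
  [[0,0,0.05,0,0,-0.0014,0],[0,0,0.11,0,0,-0.0014,0],[0,0,0.17,0,0,-0.0014,0],[0,0,0.23,0,0,-0.0014,0],[0,0,0.29,0,0,-0.0014,0],[0,0,0.35,0,0,-0.0014,0],[0,0,0.4,0,0,-0.0014,0],[0,0,0.45,0,0,-0.0014,0]],
])

```text
t: 16.65
ee_pos: [0.5183, 0.0781, 0.1048]
ee_rot: [0.001, 0.302, 0.953, 0.001]
wrist_force: [1.8, 2.0, 6.5]
width: 0.0118
grip_force: 55.0
```

```bash
python3 -c "
from h import *
to([.5174,.0778,.105],196.7-103);print(get_state()['wrist_torque'])"
```

```text
t 16.65 pos [518.3  78.1 104.8] yaw 144.87 tilt [0.0031 0.0005] w 0.0118 F [1.8 2.  6.5] q [ 0.1  -0.16  1.9   0.    1.4  -0.86]
turn [0.003  0.0011 0.8931] shift [ 0.6 -0.8 -0.2]
[ 0.20195059 -0.55263683  0.09057119]
```

Scaled: 0.87 rad is 0.435.

Emit:
arm_command([
  [[0,0,0.06,0,0,0,0],[0,0,0.12,0,0,0,0],[0,0,0.18,0,0,0,0],[0,0,0.24,0,0,0,0],[0,0,0.3,0,0,0,0],[0,0,0.36,0,0,0,0],[0,0,0.41,0,0,0,0],[0,0,0.435,0,0,0,0]],
])

```text
t: 17.45
ee_pos: [0.5181, 0.078, 0.1047]
ee_rot: [0.001, 0.675, 0.737, 0.001]
wrist_force: [1.3, -0.6, 8.7]
width: 0.0116
grip_force: 55.0
```

Scaled: 0.02 rad is 0.01.

Emit:
arm_command([
  [[0,0,0.01,0,0,0,0],[0,0,0.01,0,0,0,0],[0,0,0.01,0,0,0,0],[0,0,0.01,0,0,0,0],[0,0,0.01,0,0,0,0],[0,0,0.01,0,0,0,0],[0,0,0.01,0,0,0,0],[0,0,0.01,0,0,0,0]],
])

```text
t: 18.25
ee_pos: [0.5181, 0.0779, 0.1047]
ee_rot: [0.001, 0.681, 0.732, 0.001]
wrist_force: [0.1, -0.2, 8.3]
width: 0.0115
grip_force: 55.0
```

```bash
python3 - <<'E'
from h import *
to([.5174,.0778,.105],196.7-103);print(get_state()['wrist_torque'])
c=cam('wrist'); s=cam('scene'); d=cam('side')
f=lambda x:cv2.resize(x,(400,400),interpolation=cv2.INTER_CUBIC)
a=np.hstack([f(c['img'][120:400,180:460]),f(s['img'][195:275,300:380])]); cv2.imwrite('pics/t1.png',a[...,::-1])
E
```

```text
t 18.25 pos [518.1  77.9 104.7] yaw 94.11 tilt [0.0026 0.0001] w 0.0115 F [ 0.1 -0.2  8.3] q [ 0.1  -0.16  1.9  -0.    1.4   0.03]
turn [0.0026 0.0001 0.0072] shift [-0.1 -0.7 -0.3]
[-0.12012536 -0.25785669  0.04734332]
```

View pics/t1.png

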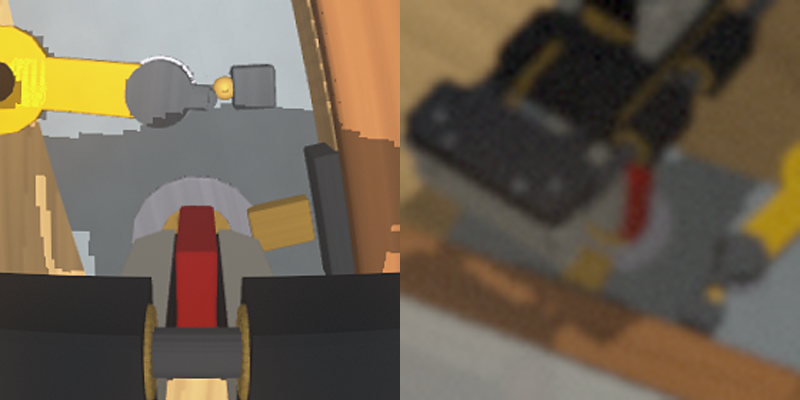

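The bolt at (280,222) has drawn clear of its dark keeper at (330,205), and the key has turned 1.79 rad. I'll add a small turn to confirm it is at the stop.

Scaled: 0.05 rad is 0.025.

Emit:
arm_command([
  [[0,0,0.01,0,0,0,0],[0,0,0.02,0,0,0,0],[0,0,0.025,0,0,0,0],[0,0,0.025,0,0,0,0],[0,0,0.025,0,0,0,0],[0,0,0.025,0,0,0,0],[0,0,0.025,0,0,0,0],[0,0,0.025,0,0,0,0]],
])

```text
t: 19.2
ee_pos: [0.5182, 0.0779, 0.1048]
ee_rot: [0.001, 0.699, 0.715, 0.001]
wrist_force: [0.8, 0.5, 8.7]
width: 0.0118
grip_force: 55.0
```

```bash
python3 - <<'E'
from h import *
to([.5174,.0778,.105],196.7-106);print(get_state()['wrist_torque'])
c=cam('wrist'); W=fcloud(c)*1e3; I=c['img'].astype(int)
w=W[(abs(W[...,2]-99)<2)&(I[...,0]-I[...,2]>50)&(np.hypot(W[...,0]-550,W[...,1]-88)<35)]
ch=(w[:,:2]-[517.4,77.8])@np.array([[.958,-.287],[.287,.958]]); print('bolt chest frame',len(w),np.percentile(ch,[2,50,98],axis=0).round(1))
print([np.round(cam('wrist') and get_state()['wrist_torque'][2],3) for _ in range(4)])
E
```

```text
t 19.20 pos [518.2  77.9 104.8] yaw 91.26 tilt [0.0027 0.    ] w 0.0118 F [0.8 0.5 8.7] q [ 0.1  -0.16  1.9  -0.    1.4   0.08]
turn [0.0027 0.     0.0097] shift [-0.1 -0.8 -0.2]
[-0.14130052 -0.2959275   0.21674157]
bolt chest frame 1283 [[ 6.9 -7. ]
 [30.7  1.4]
 [41.1 12.5]]
[np.float64(0.204), np.float64(0.235), np.float64(0.184), np.float64(0.224)]
```

The torque rose from about 0.05 to about 0.21 N·m, above the 0.09 N·m spring, so the lock is held against its open stop. The bolt is drawn back and the guard is still at its end stop. Handing in.

```bash
python3 -c "
from cell import *
print(finish_job())"
```

```text
the job is handed in; nothing more can be done
None
```

The job is handed in at about 19 s: the guard is at its end stop, the red key is fully home, and the gripper is still holding it turned against the open stop, with the blue key, jar and bowl never approached or touched.

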